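Sort spanners, tape and nails into their trays

ROBOT

A 6-joint arm with a two-finger parallel gripper is mounted at the origin on a cart in front of the work surface, level with it; the furniture and walls round the work are solid. World frame = base frame: x ahead of the robot, y to its left, z up, the work surface at z = 0. Lengths are in m, angles in rad, forces in N, time in s.
With the tool pointing down it reaches from about 0.375 to 0.925 m from the base axis. Payload 5.7 kg.
Tool frame: the origin (TCP) lies midway between the tips of the shut fingers; the grasp point (between the pads) lies 19 mm behind it (robot.grip_point_offset is the distance from the TCP to the grasp point, in m); z points along the fingers, y is the line along which they close (so a half turn about z gives the same grasp; the last joint's range is limited). The gripper opens to 85 mm and grips with 20 to 120 N. Pads are 22 mm wide; open, the fingers measure 114 mm over their backs; the gripper's body (76 mm by 85 mm) begins 54 mm behind the grasp point. The pads swing forward as they close: fully open they stand 13 mm farther back than shut.
Start: joints at [-1.256, 0.359, 1.51, -0, 1.272, -0.115], TCP at [0.25, -0.545, 0.192] pointing down, gripper open.
Joint ranges: [-2.97, 2.97], [-1.01, 2.36], [0.21, 2.38], [-0.96, 4.11], [0.2, 2.71], [-2.98, 2.98]. Speed limits (rad/s): [2.39, 2.39, 3.14, 3.14, 3.14, 3.14].

INTERFACE

Orientations are given as a unit quaternion [w, x, y, z].
In Python, from cell import monitor, viewer, robot gives the robot as it stands.
- The arm moves only by the tool play_rows, never from a script. Its arguments are lists of equal length, an entry for each row: "claw": the closure, from 0 (fully open) to 1 (shut); "travel": the shift along the tool's x, y, z in m, a list of three; "roll": the turn about the tool's z in degrees. In form: {"claw": [claw, ...], "travel": [[x, y, z], ...], "roll": [roll, ...]}. A call has 1 to 12 rows; each row is the pose to reach, as a shift and turn from the pose commanded when the call began, along the tool's axes at that moment; what a row does not reach only later rows make up. A row lasts 1/10 s, in which the tool goes at most 50 mm and 8.59 degrees, less where a joint would pass 70% of its speed; a pose out of reach is approached as far as the arm can. A call with a gripper value outside its range is refused whole. The fingers move at their own pace and stop on an object; "grip_force" is the grip in N (left out, the last holds). Time passes only in rows, so rows that repeat a pose let the fingers close. It gives the time, the measured TCP pose, the force, the opening and the grip force at its end, in the units of the state.
- monitor.read_state(): the state, without advancing time (a new reading comes with each control period).
- viewer.capture(name): name is "side" or "top"; returns a dict with "img" (384x512x3 uint8, red, green, blue), "range_z" (384x512 float32, m along the optical axis (not along the pixel's ray), 0 where there is no reading), "fx", "fy", "cx", "cy" (pixels), "world_to_cam" (4x4, takes a point from world to camera coordinates). Camera axes: x right, y up, looking along -z (the intrinsics and any distortion apply to the point x, -y, -z); pixel columns grow to the right and rows downward; lengths in m; the calibration is good to about 2 mm. A picture is of the moment at which its call begins.
- robot.sign_off(): hands the job in; it is judged then, once.
The state is a dict: "clock": time; "q": joint angles; "qvel": joint speeds; "joint_torque": joint torques, N m; "tool_pos": TCP position; "eef_rot": TCP orientation; "ft_force": force on the tool from outside, world axes, zero at the start; "ft_torque": the same for the moment, N m; "finger_gap": finger opening in m; "grasp_force": force on a finger pad.
Only numpy, scipy, OpenCV 4.12 (cv2) and the standard library are available. Lean on these libraries where they do the work, as an engineer would, in place of code of your own. Each camera call takes 0.05 s, during which the arm holds its last target. There are 200 camera calls.

TASK

Put the small stuff away where each kind belongs: the longer spanner in the long tray, the shorter spanner in the shorter tray of the same make, the carton of nails upright in the deeper, nearly square bin, and the small black roll of tape in the round dish. Each thing must lie flat on the floor of its tray, not propped on a wall. Leave the tape measure and the big pale roll of masking tape where they are.

Things in the scene. Friction and masses are not known exactly. Their poses are not given: they have to be found in the camera images.
- spanner_13: the longer combination spanner, bright steel, lying flat on the fixed plywood board (6 mm thick, its top at z = 6 mm, like the other things to sort), 160 mm long, 9 mm thick; shaft 14 mm wide in its middle, heads 24 to 28 mm wide. Origin: middle of its length and width, on its underside. y runs along the spanner (open jaw at -y, ring at +y), x across the shaft, z up
- spanner_10: the shorter combination spanner, bright steel, lying flat on the board, 130 mm long, 8 mm thick; shaft 12 mm wide in its middle, heads 20 to 24 mm wide. Origin: middle of its length and width, on its underside. y along the spanner (open jaw at -y), x across the shaft, z up
- black_tape: small roll of black tape lying flat on the board, 57 mm across, 19 mm high, rigid; its core cannot be entered. Origin: centre of the underside (1 mm at most off the middle), z up
- nail_box: small brown carton of nails standing on its base on the board, 50 (x) x 76 (y) x 46 (z) mm, about 0.28 kg. Origin: centre of the underside (1 mm off the middle in x), z up
- long_tray: long grey plastic tray, fixed on the table (origin at z = 0), open on top, inside 84 (x) x 190 (y) mm, walls and floor 3 mm, 14 mm high in all. Origin: centre of its underside; y along its length, z up. Inner floor 3 mm above the origin
- short_tray: shorter grey plastic tray, fixed on the table (origin at z = 0), open on top, inside 84 (x) x 152 (y) mm, walls and floor 3 mm, 14 mm high in all. Origin: centre of its underside; y along its length, z up. Inner floor 3 mm above the origin
- bin: nearly square grey plastic bin, fixed on the table (origin at z = 0), open on top, inside 102 (x) x 112 (y) mm, walls and floor 3 mm, 25 mm high in all. Origin: centre of its underside, z up. Inner floor 3 mm above the origin
- dish: round shallow grey plastic dish, fixed on the table (origin at z = 0), open on top, 112 mm across inside, walls and floor 3 mm, 12 mm high in all. Origin: centre of its underside, z up. Inner floor 3 mm above the origin
- tape_measure: yellow tape measure standing on edge, 36 x 78 x 64 mm high, loose; not to be moved. Origin: centre of its underside
- masking_tape: big pale roll of masking tape lying flat, 103 mm across, 25 mm high, loose; not to be moved. Origin: centre of its underside
There are look-alikes about, which are no part of the job. There is more than one size of the black_tape; the one meant has the size given above.

How it is judged:
By the outcome, as a careful person would: the job done as asked, in the order asked, and still so for the second after the job is handed in, with the robot touching nothing.
It also fails if it takes over 99 s, if anything falls off the work surface, if the arm or the gripper's body presses on something with over 40 N, if the wrist force passes 120 N, or if a joint passes its speed limit or range.

## Working session

There is one attempt and no reset: what is moved stays moved. The work goes in short steps, Python scripts to look and compute and a tool call to move; the robot and the scene stay as the last step left them, time stands still between calls to the robot, and variables do not carry over. Pictures are saved under pics/ and viewed, at most 14 in all, crops included, and the job is handed in when it is done.

Besides the shell and the picture viewer there is one more tool, called after "Request:" as name(argument=value, ...), one argument or row to a line, values as JSON. play_rows: Moves the arm, as the interface text tells. Its arguments: {"type":"object","properties":{"claw":{"type":"array","items":{"type":"number"}},"travel":{"type":"array","items":{"type":"array","items":{"type":"number"}}},"roll":{"type":"array","items":{"type":"number"}},"grip_force":{"type":"number"}},"required":["claw","travel","roll"]}

```bash
mkdir -p pics; ls; cat > h.py <<'E'
import numpy as np, cv2
from cell import monitor, viewer, robot
def cap(n,save=None):
    c=viewer.capture(n)
    if save: cv2.imwrite('pics/'+save+'.png',c['img'][:,:,::-1])
    np.savez('last_'+n+'.npz',**c)
    return c
def load(n): 
    d=np.load('last_'+n+'.npz'); return {k:d[k] for k in d}
def ray(c,u,v):
    T=np.array(c['world_to_cam']);R=T[:3,:3];o=-R.T@T[:3,3]
    d=np.array([(u-c['cx'])/c['fx'],-(v-c['cy'])/c['fy'],-1.0])
    return o,R.T@d
def onz(c,u,v,z):
    o,d=ray(c,u,v); return o+d*(z-o[2])/d[2]
def dep(c,u,v):
    o,d=ray(c,u,v); return o+d*float(c['range_z'][int(v),int(u)])
def cloud(c):
    T=np.array(c['world_to_cam']);R=T[:3,:3];o=-R.T@T[:3,3]
    v,u=np.mgrid[:384,:512]
    d=np.stack([(u-c['cx'])/c['fx'],-(v-c['cy'])/c['fy'],-np.ones(u.shape)],-1)@R
    return o+d*c['range_z'][...,None]
E
python3 - <<'E'
from h import *
for n in('top','side'):
    c=cap(n,n+'0'); print(n,{k:c[k] for k in c if k not in('img','range_z')}, (c['range_z']>0).mean())
print(monitor.read_state())
E
```

```text
pics
top {'fx': 427.1523270521298, 'fy': 427.1523270521298, 'cx': 256.0587546884574, 'cy': 184.43218448805274, 'world_to_cam': array([[-0.02786043, -0.99877528, -0.04088688,  0.06016242],
       [ 0.98728211, -0.03389826,  0.15532203, -0.53077488],
       [-0.1565178 , -0.03603954,  0.98701739, -1.1578379 ],
       [ 0.        ,  0.        ,  0.        ,  1.        ]])} 0.9959615071614584
side {'fx': 414.1112434443435, 'fy': 414.1112434443435, 'cx': 257.43684972305607, 'cy': 184.3680076160786, 'world_to_cam': array([[ 0.81810642, -0.5750597 ,  0.00286887, -0.42686974],
       [ 0.30467052,  0.43765861,  0.84594965, -0.20555208],
       [-0.48772714, -0.69120278,  0.53325505, -0.96841054],
       [ 0.        ,  0.        ,  0.        ,  1.        ]])} 0.9958038330078125
{'clock': 0.1, 'q': array([-1.25608847e+00,  3.59469364e-01,  1.51133711e+00,  1.66502941e-05,
        1.27250588e+00, -1.15093012e-01]), 'qvel': array([ 0.0005852 , -0.00173247,  0.00038524,  0.00018683, -0.00033736,
       -0.0016099 ]), 'joint_torque': array([-1.12558024e-03, -5.28653312e+01, -2.79349601e+01, -2.66237785e-04,
        5.02684736e-03, -1.26551015e-05]), 'tool_pos': array([ 0.24980235, -0.54476944,  0.19161113]), 'eef_rot': array([-8.56364294e-04,  9.76997794e-01,  2.13247676e-01, -7.77612620e-05]), 'ft_force': array([ 0.24736898, -0.28823428,  0.80492631]), 'ft_torque': array([0.00161238, 0.02027133, 0.06123585]), 'grasp_force': 0.0, 'finger_gap': 0.08539281275408203}
```

View pics/top0.png

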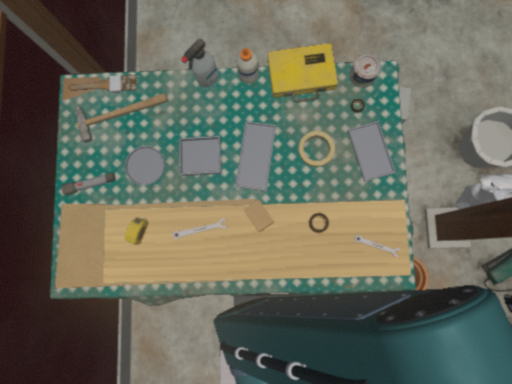

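View pics/side0.png

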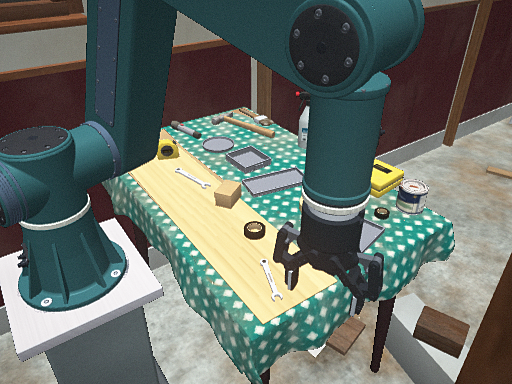

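The top view shows the longer-looking spanner at (200,229), the carton at (259,217), the other spanner at (377,245), and a black roll on the board at (319,222). A second, smaller black roll is at (358,104). The trays are at (256,156) and (371,152), the bin at (200,156) and the dish at (145,166). The tape measure is at (137,231) and the masking tape at (317,148).

```bash
cat > m.py <<'E'
from h import *
c=load('top'); P=cloud(c); img=c['img']; hsv=cv2.cvtColor(img,cv2.COLOR_RGB2HSV)
print('board z',np.median(P[250:275,200:300,2]),'cloth z',np.median(P[100:120,220:260,2]), 'depth noise',P[260:270,200:300,2].std())
def rep(name,m,box,ztop,k=0):
    u0,v0,u1,v1=box; mm=np.zeros(m.shape,np.uint8); mm[v0:v1,u0:u1]=m[v0:v1,u0:u1]
    cs,_=cv2.findContours(mm,cv2.RETR_EXTERNAL,cv2.CHAIN_APPROX_NONE)
    q=max(cs,key=cv2.contourArea)[:,0].astype(float)
    w=np.array([onz(c,u,v,ztop)[:2] for u,v in q])
    r=cv2.minAreaRect((w*1000).astype(np.float32)); 
    f=np.zeros(m.shape,np.uint8);cv2.drawContours(f,[q.astype(int)[:,None]],-1,1,-1)
    z=P[...,2][cv2.erode(f,np.ones((3,3)))>0]
    print(name,'c',np.round(r[0],1),'size',np.round(r[1],1),'ang',round(r[2],1),'z pct10/50/90',np.round(np.percentile(z,[10,50,90])*1000,1) if len(z) else None)
S,V=hsv[...,1],hsv[...,2]
grey=((S<60)&(V>70)&(V<200)).astype(np.uint8)
rep('long?',grey,(232,115,282,196),.014); rep('short?',grey,(340,115,402,190),.014)
rep('bin',grey,(172,130,228,182),.025); rep('dish',grey,(120,142,170,192),.012)
st=((S<70)).astype(np.uint8)
rep('spA',st,(165,212,235,245),.015); rep('spB',st,(345,228,408,262),.014)
dk=(V<75).astype(np.uint8)
rep('blk1',dk,(300,205,340,240),.025); rep('blk2',dk,(345,94,372,116),.019)
E
python3 m.py; python3 - <<'E'
import cv2
i=cv2.imread('pics/top0.png')
a=cv2.resize(i[120:270,110:260],None,fx=4,fy=4,interpolation=2)[:,:400*2]
b=cv2.resize(i[85:275,230:410],(560,591),interpolation=2)
cv2.imwrite('pics/cr.png',b); cv2.imwrite('pics/cl.png',a)
E
```

```text
board z 0.005651317241291642 cloth z -0.0004806967926487271 depth noise 0.07717048257808563
long? c [616.2  50.7] size [134.8 243.2] ang 72.9 z pct10/50/90 [-0.9  2.7  7.5]
short? c [ 621.7 -278. ] size [155.6 219.2] ang 87.3 z pct10/50/90 [-1.6  2.   7.5]
bin c [627.3 206.1] size [160.3 151.8] ang 89.0 z pct10/50/90 [-1.1  2.8 21.6]
dish c [599.5 371. ] size [140.9 115.9] ang 0.3 z pct10/50/90 [-1.2  2.4  6.6]
spA c [415.5 210.4] size [ 28.  158.7] ang 10.2 z pct10/50/90 [11.3 13.9 17.1]
spB c [ 353.5 -285.8] size [129.4  25.4] ang 70.1 z pct10/50/90 [11.3 14.  17.3]
blk1 c [ 412.4 -106. ] size [0. 0.] ang 0.0 z pct10/50/90 None
blk2 c [ 761.  -258.6] size [37.9 36.6] ang 87.5 z pct10/50/90 [-1.3  8.2 15.1]
```

View pics/cr.png

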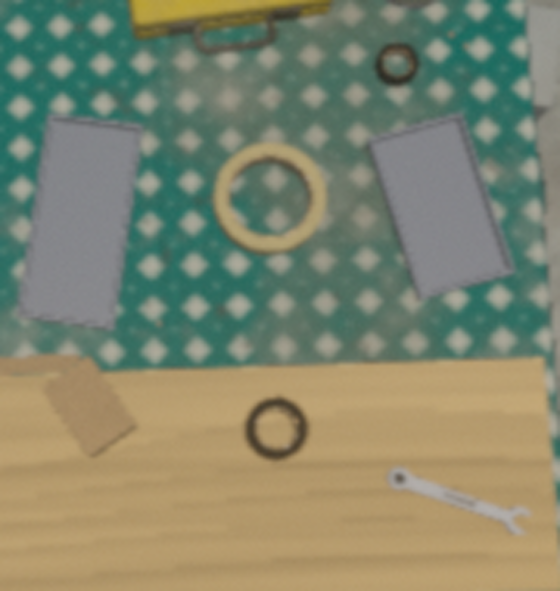

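```bash
cat >> m.py <<'E'
print('----')
H=hsv[...,0]
for n,p in dict(long=(156,256),short=(152,371),bin=(156,200),dish=(166,145),diamond=(110,230),tape=(222,310),board=(265,250)).items(): print(n,hsv[p])
g2=((H>105)&(H<140)&(V>70)&(S>12)).astype(np.uint8)
g2=cv2.morphologyEx(g2,cv2.MORPH_OPEN,np.ones((3,3)))
rep('long?',g2,(228,115,282,196),.014); rep('short?',g2,(340,115,402,190),.014)
rep('bin',g2,(172,130,228,182),.025); rep('dish',g2,(120,142,170,192),.012)
bd=cv2.absdiff(V,np.full_like(V,np.median(V[205:240,280:300])))
dk=(V<130).astype(np.uint8)
rep('blk1',dk,(300,207,340,240),.025); rep('blk2',dk,(348,96,368,113),.01)
Z=P[...,2]; X=P[...,0];Y=P[...,1]
def zm(name,lo,hi,box):
    u0,v0,u1,v1=box; m=np.zeros(Z.shape,bool); s=np.s_[v0:v1,u0:u1]; m[s]=(Z[s]>lo)&(Z[s]<hi)
    p=P[m][:,:2]*1000; r=cv2.minAreaRect(p.astype(np.float32)); print(name,len(p),np.round(r[0],1),np.round(r[1],1),round(r[2],1),'med z',np.median(Z[m])*1000, 'mean',p.mean(0))
zm('carton top',.044,.06,(240,195,280,240))
zm('tape1',.017,.034,(303,208,336,238))
zm('tapemeas',.055,.08,(118,212,155,250))
zm('mask',.017,.034,(290,124,345,174))
E
python3 m.py | sed -n '/----/,$p'
```

```text
----
long [120  11 139]
short [120   7 138]
bin [110  11 134]
dish [126  10 133]
diamond [ 85 168 108]
tape [ 19 102  75]
board [ 19 101 184]Traceback (most recent call last):
  File "m.py", line 26, in <module>
    rep('long?',g2,(228,115,282,196),.014); rep('short?',g2,(340,115,402,190),.014)
    ~~~^^^^^^^^^^^^^^^^^^^^^^^^^^^^^^^^^^^
  File "m.py", line 7, in rep
    q=max(cs,key=cv2.contourArea)[:,0].astype(float)
      ~~~^^^^^^^^^^^^^^^^^^^^^^^^
ValueError: max() iterable argument is empty
```

```bash
sed -i 's/^g2=((H.*/g2=((S<32)\&(V>95)\&(V<158)).astype(np.uint8)/; s/^g2=cv2.morph.*/g2=cv2.morphologyEx(g2,cv2.MORPH_OPEN,np.ones((9,9)))/' m.py
python3 m.py | sed -n '/----/,$p'
```

```text
----
long [120  11 139]
short [120   7 138]
bin [110  11 134]
dish [126  10 133]
diamond [ 85 168 108]
tape [ 19 102  75]
board [ 19 101 184]
long? c [621.7  45.3] size [ 92.6 198.1] ang 80.3 z pct10/50/90 [-0.4  2.8  6.6]
short? c [ 625.5 -289.3] size [166.1 100.6] ang 15.1 z pct10/50/90 [0.1 3.3 7.9]
bin c [623.3 205.8] size [102.4 120.1] ang 0.0 z pct10/50/90 [-0.4  2.7  7. ]
dish c [605.3 371. ] size [111.9 110. ] ang 0.4 z pct10/50/90 [-0.5  2.4  5.9]
blk1 c [ 421.6 -127.4] size [52.9 53.3] ang 87.3 z pct10/50/90 [ 4.3 19.8 26.1]
blk2 c [ 767.2 -260.9] size [56.5 49.2] ang 87.5 z pct10/50/90 [-2.1  2.9 14.8]
carton top 511 [445.1  39.1] [75.1 51.9] 33.0 med z 51.562659667699016 mean [444.83941457  39.07609528]
tape1 208 [ 421.6 -129. ] [52.9 54.9] 42.8 med z 24.246551835896078 mean [ 421.58064598 -128.76150425]
tapemeas 292 [413.1 382.8] [35.6 65.4] 69.7 med z 65.83365438054778 mean [412.02629911 381.65605383]
mask 469 [ 636.1 -133. ] [100.2 100.7] 43.1 med z 23.61458341164702 mean [ 635.6645388  -133.71002984]
```

blk1 at (319,222) measures about 55 mm across and 18 mm high. blk2 at (358,104) is about 38 mm across and lies on the cloth, off the board. So blk1 is the roll meant, and the enlarged crop confirms it. I'll check heights in the second view.

```bash
cat > s.py <<'E'
from h import *
c=load('side');t=load('top')
P=cloud(c)
# heights from side depth, in footprints found in top view
def foot(n,x,y,r,lo=-.02):
    m=(np.hypot(P[...,0]-x,P[...,1]-y)<r)&(P[...,2]<.1)&(P[...,2]>lo)
    q=P[m]
    print(n,len(q),'z pct5/50/95',np.round(np.percentile(q[:,2],[5,50,95])*1000,1) if len(q) else '')
    return q
foot('A',.4155,.2104,.006); foot('B',.3535,-.2858,.006); foot('carton',.445,.039,.02); foot('tape',.4216,-.128,.03)
foot('long floor',.6217,.0453,.03);foot('short floor',.6255,-.2893,.03);foot('bin floor',.6233,.2058,.03);foot('dish',.6053,.371,.03);foot('board',.36,.1,.02)
q=foot('carton top',.445,.039,.06,.045); r=cv2.minAreaRect((q[:,:2]*1000).astype(np.float32)); print(r)
q=foot('tape top',.4216,-.128,.04,.019); r=cv2.minEnclosingCircle((q[:,:2]*1000).astype(np.float32)); print(r)
# steel spanner contours cast on top planes from the side view
S=cv2.cvtColor(c['img'],cv2.COLOR_RGB2HSV)[...,1]
for n,b,z in(('A',(168,162,216,194),.015),('B',(255,255,290,304),.014)):
    m=np.zeros(S.shape,np.uint8);s=np.s_[b[1]:b[3],b[0]:b[2]];m[s]=S[s]<60
    cs,_=cv2.findContours(m,0,1);k=max(cs,key=cv2.contourArea)[:,0]
    print(n,cv2.minAreaRect(np.float32([onz(c,u,v,z)[:2]*1000 for u,v in k])))
E
python3 s.py
```

```text
A 5 z pct5/50/95 [10.7 14.4 15. ]
B 21 z pct5/50/95 [ 6.4 13.7 15.3]
carton 87 z pct5/50/95 [49.7 51.7 53.6]
tape 378 z pct5/50/95 [ 5.  19.  25.4]
long floor 143 z pct5/50/95 [0.4 2.4 4.7]
short floor 61 z pct5/50/95 [1.1 2.8 4.9]
bin floor 89 z pct5/50/95 [-0.   2.5  4.7]
dish 94 z pct5/50/95 [0.  2.6 4.9]
board 84 z pct5/50/95 [3.4 5.9 8.2]
carton top 303 z pct5/50/95 [46.8 51.2 53.4]
((445.22039794921875, 41.17818069458008), (77.30321502685547, 54.235252380371094), 34.00947189331055)
tape top 194 z pct5/50/95 [20.1 23.7 25.9]
((422.1468811035156, -126.14064025878906), 30.394371032714844)
A ((413.5107727050781, 207.087890625), (32.71781921386719, 165.43017578125), 10.675311088562012)
B ((355.49591064453125, -287.1446533203125), (135.37684631347656, 23.84244155883789), 67.64324188232422)
```

```bash
cat > g.py <<'E'
import sys; from h import *
from scipy.spatial.transform import Rotation as R
# args: triples x,y,z,phi (mm,deg) each from present pose
s=monitor.read_state(); w,x,y,z=s['eef_rot']; r=R.from_quat([x,y,z,w]); M=r.as_matrix()
p=np.array(s['tool_pos']); phi=np.degrees(np.arctan2(M[1,0],M[0,0]))
print('t',round(s['clock'],2),'tcp',np.round(p*1000,1),'phi',round(phi,2),'z',np.round(M[:,2],3),'gap',round(s['finger_gap']*1000,1),'F',np.round(s['ft_force'],1),'gf',round(s['grasp_force'],1),'q',np.round(np.degrees(s['q']),1))
for a in sys.argv[1:]:
    X,Y,Z,F=map(float,a.split(','))
    d=M.T@(np.array([X,Y,Z])/1000-p); q1=np.degrees(np.arctan2(Y,X))
    roll=(phi-F+180)%360-180
    print(a,'travel',np.round(d,4),'roll',round(roll,1),'q6->',round(q1+90-F,1))
E
python3 g.py 500,-100,190,60 414.5,209,120,100.4
```

```text
t 0.1 tcp [ 249.8 -544.8  191.6] phi 24.63 z [-0.001  0.002 -1.   ] gap 85.4 F [ 0.2 -0.3  0.8] gf 0.0 q [-72.   20.6  86.6   0.   72.9  -6.6]
500,-100,190,60 travel [ 0.4128 -0.3001  0.0022] roll -35.4 q6-> 18.7
414.5,209,120,100.4 travel [ 0.4638 -0.6165  0.0728] roll -75.8 q6-> 16.4
```

Request:
play_rows(
  claw=[0.5,0.5,0.5,0.5,0.5,0.5,0.5,0.5,0.5,0.5,0.5,0.5],
  travel=[
    [0.413,-0.3,0],
    [0.413,-0.3,0],
    [0.413,-0.3,0],
    [0.413,-0.3,0],
    [0.413,-0.3,0],
    [0.413,-0.3,0],
    [0.413,-0.3,0],
    [0.413,-0.3,0],
    [0.413,-0.3,0],
    [0.413,-0.3,0],
    [0.464,-0.616,0.07],
    [0.464,-0.616,0.07],
  ],
  roll=[-76,-76,-76,-76,-76,-76,-76,-76,-76,-76,-76,-76],
)

```text
clock: 1.3
tool_pos: [0.4719, -0.013, 0.1712]
eef_rot: [0.0, 0.638, 0.77, 0.0]
ft_force: [0.6, 0.6, -0.8]
finger_gap: 0.0427
grasp_force: 0.0
```

```bash
python3 g.py 414.5,209,60,100.4
```

```text
t 1.3 tcp [471.9 -13.  171.2] phi 100.64 z [ 0.001  0.    -1.   ] gap 42.7 F [ 0.6  0.6 -0.8] gf 0.0 q [-10.   11.3 103.4   0.   65.3 -20.6]
414.5,209,60,100.4 travel [ 0.2288 -0.0155  0.1112] roll 0.2 q6-> 16.4
```

Request:
play_rows(
  claw=[0.5,0.5,0.5,0.5,0.5,0.5,0.5,0.5],
  travel=[
    [0.229,-0.0155,0.11],
    [0.229,-0.0155,0.11],
    [0.229,-0.0155,0.11],
    [0.229,-0.0155,0.11],
    [0.229,-0.0155,0.11],
    [0.229,-0.0155,0.11],
    [0.229,-0.0155,0.11],
    [0.229,-0.0155,0.11],
  ],
  roll=[0,0,0,0,0,0,0,0],
)

```text
clock: 2.1
tool_pos: [0.4144, 0.2068, 0.0618]
eef_rot: [0.0, 0.639, 0.77, 0.0]
ft_force: [-0.6, -0.9, -0.1]
finger_gap: 0.0431
grasp_force: 0.0
```

```bash
python3 - <<'E'
from h import *
c=cap('side'); cv2.imwrite('pics/a1.png',cv2.resize(c['img'][110:260,110:300,::-1],None,fx=3.5,fy=3.5,interpolation=2))
E
python3 g.py 414.5,209,8,100.4
```

```text
t 2.15 tcp [414.8 206.5  62.1] phi 100.57 z [ 0.001  0.    -1.   ] gap 42.6 F [ 0.1 -0.6  0.2] gf 0.0 q [ 17.9  19.5 111.5  -0.   49.    7.4]
414.5,209,8,100.4 travel [0.0025 0.0001 0.0541] roll 0.2 q6-> 16.4
```

View pics/a1.png

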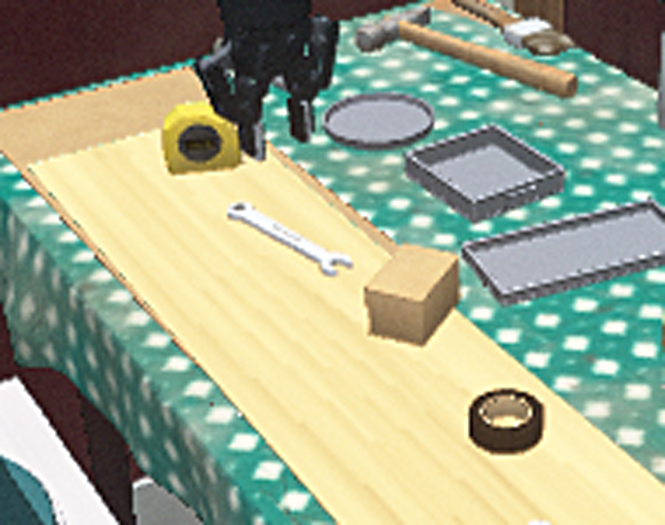

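```bash
python3 - <<'E'
from h import *
c=load('side');T=c['world_to_cam']
for p in ([.4148,.2065,.0621],[.4148,.2065,.070],[.4148,.2065,.015]):
    q=T@np.array(p+[1]); print(c['cx']+c['fx']*q[0]/-q[2], c['cy']-c['fy']*q[1]/-q[2])
P=cloud(c); V=c['img'].max(2)
for b in((170,140,187,156),(190,135,202,152)):
    s=np.s_[b[1]:b[3],b[0]:b[2]];m=(V[s]<90);q=P[s][m];q=q[np.abs(q[:,0]-.4148)<.15];i=np.argsort(q[:,2])[:15];print(np.round(q[i].mean(0),3),q[i][0])
E
```

```text
190.77902380097365 163.75354906499922
190.56632917759575 161.5168178739971
192.01862493223524 176.78939581401616
[0.42  0.366 0.035] [0.41631498 0.36904144 0.02464425]
[0.436 0.211 0.108] [0.43808843 0.20986506 0.10151842]
```

```bash
python3 - <<'E'
from h import *
c=load('side');P=cloud(c)
for u in(182,184,186,195,197,199):
    print(u,[(v,tuple((P[v,u]*1000).astype(int)),tuple(int(k) for k in c['img'][v,u])) for v in range(144,160,3)])
E
```

```text
182 [(144, (np.int64(384), np.int64(188), np.int64(146)), (42, 36, 35)), (147, (np.int64(386), np.int64(195), np.int64(132)), (61, 60, 61)), (150, (np.int64(384), np.int64(192), np.int64(124)), (45, 43, 41)), (153, (np.int64(384), np.int64(195), np.int64(113)), (29, 25, 25)), (156, (np.int64(458), np.int64(366), np.int64(5)), (255, 253, 188)), (159, (np.int64(448), np.int64(347), np.int64(4)), (252, 239, 180))]
184 [(144, (np.int64(508), np.int64(452), np.int64(1)), (101, 136, 127)), (147, (np.int64(392), np.int64(193), np.int64(131)), (131, 133, 140)), (150, (np.int64(389), np.int64(190), np.int64(124)), (124, 129, 135)), (153, (np.int64(389), np.int64(191), np.int64(113)), (127, 135, 146)), (156, (np.int64(463), np.int64(361), np.int64(5)), (232, 198, 151)), (159, (np.int64(452), np.int64(340), np.int64(6)), (253, 240, 182))]
186 [(144, (np.int64(516), np.int64(453), np.int64(0)), (74, 163, 143)), (147, (np.int64(504), np.int64(428), np.int64(0)), (153, 208, 189)), (150, (np.int64(493), np.int64(406), np.int64(1)), (215, 162, 115)), (153, (np.int64(477), np.int64(374), np.int64(7))
[... 708 characters left out ...]
, 83)), (150, (np.int64(438), np.int64(203), np.int64(104)), (66, 88, 80)), (153, (np.int64(515), np.int64(365), np.int64(0)), (89, 155, 139)), (156, (np.int64(506), np.int64(348), np.int64(-1)), (187, 204, 181)), (159, (np.int64(493), np.int64(323), np.int64(1)), (236, 196, 142))]
199 [(144, (np.int64(449), np.int64(208), np.int64(119)), (46, 56, 51)), (147, (np.int64(443), np.int64(199), np.int64(114)), (56, 77, 68)), (150, (np.int64(533), np.int64(383), np.int64(0)), (237, 251, 233)), (153, (np.int64(524), np.int64(366), np.int64(-3)), (91, 166, 147)), (156, (np.int64(512), np.int64(343), np.int64(-1)), (145, 183, 165)), (159, (np.int64(503), np.int64(327), np.int64(-3)), (83, 152, 136))]
```

```bash
cat > tip.py <<'E'
from h import *
s=monitor.read_state();p=s['tool_pos']
for n in('side','top'):
    c=cap(n);P=cloud(c);q=P[(np.abs(P[...,0]-p[0])<.07)&(np.abs(P[...,1]-p[1])<.07)&(P[...,2]>p[2]-.03)&(P[...,2]>.035)&(P[...,2]<.4)]
    print(n,len(q),'zmin',np.round(np.percentile(q[:,2],[0,1,3,10]),3) if len(q) else '')
    if len(q):
        k=q[q[:,2]<np.percentile(q[:,2],1)+.02]; print(np.round(k.mean(0),3),np.round(k.min(0),3),np.round(k.max(0),3))
s=monitor.read_state();print(s['clock'],s['tool_pos'],s['qvel'],s['finger_gap'])
E
python3 tip.py
```

```text
side 2639 zmin [0.102 0.112 0.126 0.158]
[0.413 0.203 0.119] [0.378 0.189 0.102] [0.449 0.227 0.132]
top 61 zmin [0.106 0.11  0.121 0.234]
[0.392 0.189 0.114] [0.39  0.189 0.106] [0.393 0.19  0.123]
2.25 [0.41499243 0.20633109 0.06221415] [-0.00292288  0.00031014  0.00234436 -0.00099225 -0.00109176  0.00051388] 0.04235297739801355
```

Request:
play_rows(
  claw=[1,1,1,1,1,1,1,1],
  travel=[
    [0.0025,0,0],
    [0.0025,0,0],
    [0.0025,0,0],
    [0.0025,0,0],
    [0.0025,0,0],
    [0.0025,0,0],
    [0.0025,0,0],
    [0.0025,0,0],
  ],
  roll=[0,0,0,0,0,0,0,0],
)

```text
clock: 3.05
tool_pos: [0.4134, 0.2098, 0.0615]
eef_rot: [-0.0, 0.639, 0.77, 0.0]
ft_force: [0.8, -0.5, 0.4]
finger_gap: 0.0003
grasp_force: 0.0
```

```bash
python3 tip.py; python3 - <<'E'
from h import *
c=load('side'); cv2.imwrite('pics/a2.png',cv2.resize(c['img'][90:210,130:260,::-1],None,fx=4.5,fy=4.5,interpolation=2))
E
```

```text
side 2488 zmin [0.1   0.113 0.13  0.164]
[0.41  0.204 0.118] [0.398 0.196 0.1  ] [0.429 0.22  0.132]
top 59 zmin [0.229 0.23  0.233 0.24 ]
[0.413 0.173 0.241] [0.395 0.171 0.229] [0.433 0.177 0.248]
3.15 [0.41339244 0.20982546 0.06152327] [ 1.97453954e-04  4.89194632e-04 -3.58800210e-04  8.46293326e-04
 -1.49954641e-05 -2.88082575e-04] -0.00015122177610090495
```

View pics/a2.png

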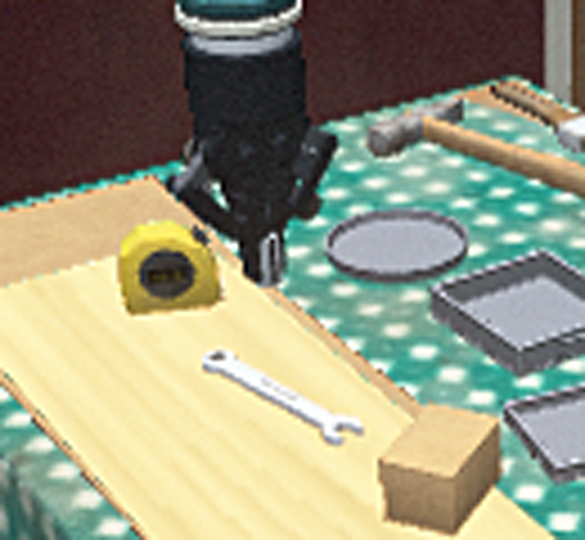

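The tips sit about 40 mm higher in both cameras than the reported TCP. I'll descend in stages and check each one.

Request:
play_rows(
  claw=[0.6,0.6,0.6,0.6,0.6],
  travel=[
    [0,0,0.025],
    [0,0,0.04],
    [0,0,0.04],
    [0,0,0.04],
    [0,0,0.04],
  ],
  roll=[0,0,0,0,0],
)

```text
clock: 3.65
tool_pos: [0.4141, 0.21, 0.0222]
eef_rot: [0.0, 0.639, 0.77, 0.001]
ft_force: [-0.7, 0.5, 0.1]
finger_gap: 0.0343
grasp_force: 0.0
```

```bash
python3 -c "
from cell import robot;print(robot.grip_point_offset)"; python3 tip.py; python3 g.py; python3 - <<'E'
from h import *
c=load('side'); cv2.imwrite('pics/a3.png',cv2.resize(c['img'][90:210,130:260,::-1],None,fx=4.5,fy=4.5,interpolation=2))
E
```

```text
0.0187
side 2933 zmin [0.062 0.073 0.087 0.123]
[0.412 0.206 0.078] [0.382 0.192 0.062] [0.444 0.225 0.092]
top 60 zmin [0.063 0.068 0.164 0.196]
[0.393 0.193 0.067] [0.392 0.193 0.063] [0.395 0.194 0.072]
3.75 [0.41416111 0.21006782 0.02229391] [-1.76482805e-05 -2.95721562e-04  1.17566158e-03 -6.18877785e-04
 -1.84148975e-03 -1.73957005e-04] 0.03441791959730826
t 3.75 tcp [414.2 210.1  22.3] phi 100.63 z [ 0.001  0.001 -1.   ] gap 34.4 F [0.3 0.1 0.2] gf 0.0 q [ 18.4  23.5 113.3   0.   43.1   7.7]
```

View pics/a3.png

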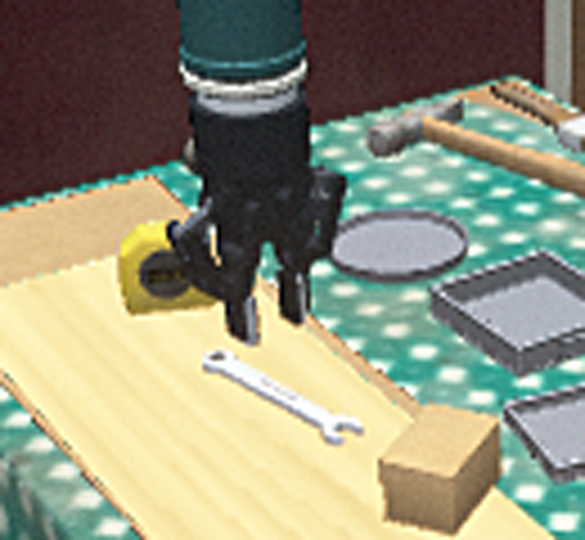

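Request:
play_rows(
  claw=[0.6,0.6,0.6,0.6],
  travel=[
    [0,0,0.025],
    [0,0,0.043],
    [0,0,0.043],
    [0,0,0.043],
  ],
  roll=[0,0,0,0],
)

```text
clock: 4.15
tool_pos: [0.4135, 0.2098, -0.0211]
eef_rot: [-0.0, 0.639, 0.77, -0.0]
ft_force: [0.2, 0.0, 0.2]
finger_gap: 0.034
grasp_force: 0.0
```

```bash
python3 - <<'E'
from h import *
c=cap('side'); cv2.imwrite('pics/a4.png',cv2.resize(c['img'][130:200,150:250,::-1],None,fx=7,fy=7,interpolation=2))
P=cloud(c);s=monitor.read_state();print(s['tool_pos'],s['ft_force'])
V=c['img'].max(2)
for u in range(176,202,2):
    print(u,[(v,int(V[v,u]),*(int(k) for k in P[v,u]*1000)) for v in range(164,184,2) if V[v,u]<150 or P[v,u,2]>.01])
E
```

```text
[ 0.41399332  0.21000541 -0.02071868] [0.02081989 0.17940545 0.24919078]
176 [(164, 47, 361, 194, 83), (166, 51, 364, 204, 71), (168, 255, 397, 285, 15), (170, 255, 392, 275, 14)]
178 [(164, 50, 366, 191, 83), (166, 46, 364, 187, 79), (168, 48, 364, 188, 71), (170, 252, 396, 269, 15)]
180 [(164, 46, 373, 193, 80), (166, 52, 371, 190, 75), (168, 38, 369, 187, 70), (170, 255, 405, 274, 10), (172, 244, 398, 257, 13)]
182 [(164, 70, 387, 209, 68), (166, 52, 381, 199, 68), (168, 53, 379, 195, 63), (170, 49, 385, 210, 47), (172, 37, 381, 203, 45), (174, 24, 383, 209, 34), (176, 197, 383, 210, 26)]
184 [(164, 51, 387, 194, 75), (166, 45, 386, 194, 69), (168, 48, 384, 191, 64), (170, 51, 385, 196, 54), (172, 51, 385, 197, 46), (174, 49, 387, 202, 36), (176, 37, 384, 198, 32)]
186 [(164, 40, 392, 192, 74), (166, 40, 393, 195, 66), (168, 70, 393, 197, 58), (170, 155, 392, 197, 51), (172, 158, 391, 195, 45), (174, 162, 389, 193, 40), (176, 128, 390, 197, 30), (178, 159, 391, 200, 21)]
188 [(174, 149, 399, 200, 33), (176, 154, 398, 199, 27), (178, 172, 397, 198, 20), (180, 255, -60, -824, 691)]
190 [(174, 251, 416, 223, 16), (176, 251, 410, 212, 16), (178, 172, 407, 205, 13)]
192 [(176, 253, 417, 212, 13), (178, 255, 412, 201, 13)]
194 [(164, 43, 430, 216, 51), (166, 41, 429, 216, 44), (168, 44, 428, 216, 37), (170, 41, 431, 222, 26), (172, 72, 429, 220, 20), (178, 218, 415, 194, 15), (180, 181, 413, 191, 11)]
196 [(164, 66, 430, 202, 58), (166, 46, 431, 206, 48), (168, 46, 430, 205, 42), (170, 51, 432, 209, 32), (172, 36, 430, 208, 26), (174, 183, 429, 206, 20), (178, 255, 421, 193, 14), (180, 255, 416, 182, 14)]
198 [(164, 72, 438, 205, 54), (166, 115, 438, 205, 46), (168, 120, 437, 204, 40), (170, 154, 436, 204, 33), (172, 152, 434, 202, 27), (180, 255, 422, 182, 12), (182, 219, 418, 174, 10)]
200 [(180, 251, 427, 177, 13), (182, 255, 420, 164, 15)]
```

View pics/a4.png

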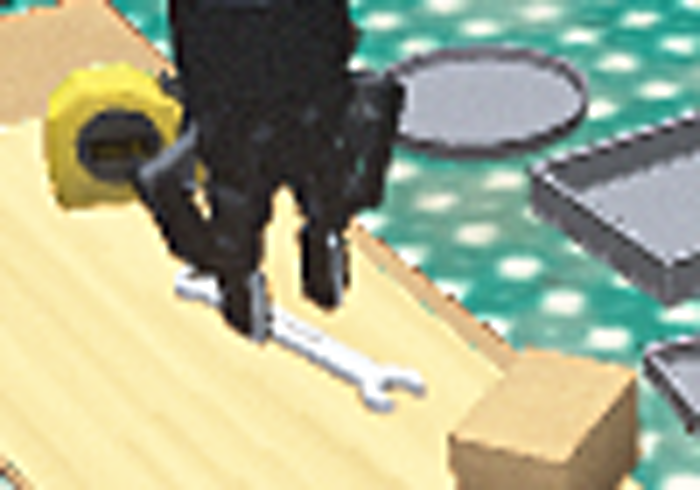

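Request:
play_rows(
  claw=[0.6,0.6,0.6,1,1,1,1,1,1,1],
  travel=[
    [0,0,0.01],
    [0,0,0.01],
    [0,0,0.01],
    [0,0,0.01],
    [0,0,0.01],
    [0,0,0.01],
    [0,0,0.01],
    [0,0,0.01],
    [0,0,0.01],
    [0,0,0.01],
  ],
  roll=[0,0,0,0,0,0,0,0,0,0],
  grip_force=50,
)

```text
clock: 5.2
tool_pos: [0.4139, 0.2099, -0.0311]
eef_rot: [0.0, 0.639, 0.77, 0.0]
ft_force: [0.0, -0.4, 6.0]
finger_gap: 0.0117
grasp_force: 49.4
```

Request:
play_rows(
  claw=[1,1,1,1,1,1],
  travel=[
    [0,0,-0.01],
    [0,0,-0.03],
    [0,0,-0.06],
    [0,0,-0.1],
    [0,0,-0.1],
    [0,0,-0.1],
  ],
  roll=[0,0,0,0,0,0],
)

```text
clock: 5.8
tool_pos: [0.414, 0.21, 0.0696]
eef_rot: [0.001, 0.639, 0.77, 0.001]
ft_force: [0.2, -0.8, -1.5]
finger_gap: 0.0114
grasp_force: 49.1
```

```bash
python3 - <<'E'
from h import *
c=cap('side'); cv2.imwrite('pics/a5.png',cv2.resize(c['img'][90:200,130:260,::-1],None,fx=4.5,fy=4.5,interpolation=2))
E
python3 g.py 621.7,45.3,70,170.3
```

```text
t 5.85 tcp [412.9 209.6  68.5] phi 100.63 z [-0.  0. -1.] gap 11.2 F [-0.9 -0.1 -1.3] gf 49.1 q [ 18.4  18.9 111.1   0.   50.    7.7]
621.7,45.3,70,170.3 travel [-0.2     0.1749 -0.0015] roll -69.7 q6-> -76.1
```

View pics/a5.png

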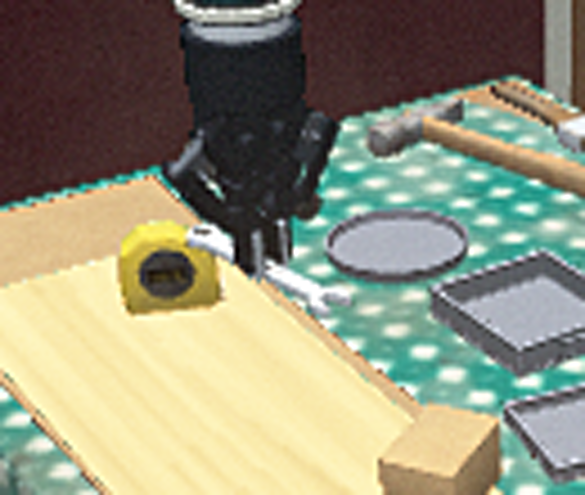

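Request:
play_rows(
  claw=[1,1,1,1,1,1,1,1,1,1,1,1],
  travel=[
    [-0.03,0.026,0],
    [-0.06,0.05,0],
    [-0.09,0.078,0],
    [-0.12,0.104,0],
    [-0.15,0.13,0],
    [-0.18,0.16,0],
    [-0.2,0.175,0],
    [-0.2,0.175,0],
    [-0.2,0.175,0],
    [-0.2,0.175,0],
    [-0.2,0.175,0],
    [-0.2,0.175,0],
  ],
  roll=[-7,-14,-21,-28,-35,-42,-49,-56,-63,-69.7,-69.7,-69.7],
)

```text
clock: 7.05
tool_pos: [0.621, 0.0456, 0.0669]
eef_rot: [-0.002, 0.086, 0.996, -0.0]
ft_force: [-0.2, -0.7, -0.8]
finger_gap: 0.0113
grasp_force: 49.1
```

```bash
python3 g.py 621.7,45.3,-20,170.3
```

```text
t 7.05 tcp [621.   45.6  66.9] phi 170.14 z [-0.003  0.    -1.   ] gap 11.3 F [-0.2 -0.7 -0.8] gf 49.1 q [ -2.2  29.9  90.8   0.   59.5 -82.3]
621.7,45.3,-20,170.3 travel [-0.001  -0.0001  0.0869] roll -0.2 q6-> -76.1
```

Request:
play_rows(
  claw=[1,1,1,1,1,1,1,0.6,0.6,0.6],
  travel=[
    [-0.001,0,0.04],
    [-0.001,0,0.075],
    [-0.001,0,0.09],
    [-0.001,0,0.096],
    [-0.001,0,0.1],
    [-0.001,0,0.1],
    [-0.001,0,0.1],
    [-0.001,0,0.1],
    [-0.001,0,0.1],
    [-0.001,0,0.1],
  ],
  roll=[0,0,0,0,0,0,0,0,0,0],
)

```text
clock: 8.05
tool_pos: [0.6239, 0.0453, -0.0308]
eef_rot: [0.001, 0.084, 0.996, 0.0]
ft_force: [0.4, -0.3, -0.1]
finger_gap: 0.0342
grasp_force: 0.0
```

Request:
play_rows(
  claw=[0.6,0.6,0.6,0.6,0.5],
  travel=[
    [0,0,-0.01],
    [0,0,-0.04],
    [0,0,-0.09],
    [0,0,-0.1],
    [0,0,-0.1],
  ],
  roll=[0,0,0,0,0],
)

```text
clock: 8.55
tool_pos: [0.6258, 0.0453, 0.0718]
eef_rot: [0.003, 0.084, 0.996, 0.0]
ft_force: [-0.4, -0.8, 0.1]
finger_gap: 0.0425
grasp_force: 0.0
```

```bash
python3 g.py 560,-120,70,120 354.5,-286.5,-5,69
```

```text
t 8.55 tcp [625.8  45.3  71.8] phi 170.33 z [ 0.006 -0.    -1.   ] gap 42.5 F [-0.4 -0.8  0.1] gf 0.0 q [ -2.2  29.6  90.4   0.   59.6 -82.5]
560,-120,70,120 travel [ 0.0371 -0.174   0.0014] roll 50.3 q6-> -42.1
354.5,-286.5,-5,69 travel [ 0.2122 -0.3727  0.0752] roll 101.3 q6-> -17.9
```

Request:
play_rows(
  claw=[0.6,0.6,0.6,0.6,0.6,0.6,0.6,0.6,0.6,0.6,0.6,0.6],
  travel=[
    [0.02,-0.035,0],
    [0.04,-0.07,0],
    [0.06,-0.105,0],
    [0.08,-0.14,0],
    [0.1,-0.175,0],
    [0.12,-0.21,0],
    [0.14,-0.245,0],
    [0.16,-0.28,0],
    [0.18,-0.315,0],
    [0.2,-0.35,0],
    [0.212,-0.373,0],
    [0.212,-0.373,0.03],
  ],
  roll=[8.5,17,25,33,42,50,58,66,75,83,92,100],
)

```text
clock: 9.75
tool_pos: [0.3516, -0.291, 0.0396]
eef_rot: [0.003, 0.82, 0.572, -0.0]
ft_force: [1.1, -0.4, -1.0]
finger_gap: 0.0342
grasp_force: 0.0
```

```bash
python3 g.py 354.5,-286.5,-20,69; python3 - <<'E'
from h import *
c=cap('top','t1'); cv2.imwrite('pics/a6.png',cv2.resize(c['img'][100:280,100:420,::-1],None,fx=2.5,fy=2.5,interpolation=2))
E
```

```text
t 9.75 tcp [ 351.6 -291.    39.6] phi 69.79 z [ 0.003 -0.005 -1.   ] gap 34.2 F [ 1.1 -0.4 -1. ] gf 0.0 q [-4.830e+01  2.110e+01  1.137e+02 -1.000e-01  4.490e+01 -2.800e+01]
354.5,-286.5,-20,69 travel [0.0054 0.0009 0.0596] roll 0.8 q6-> -17.9
```

View pics/a6.png

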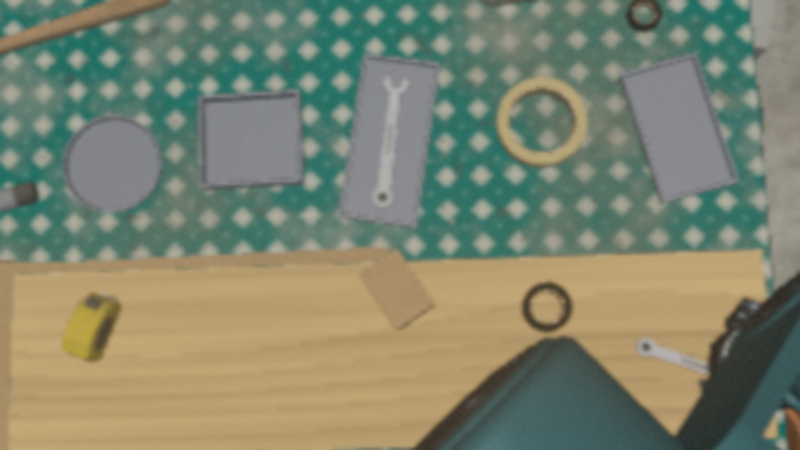

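Request:
play_rows(
  claw=[0.6,0.6,0.6,0.6],
  travel=[
    [0.005,0.001,0.02],
    [0.005,0.001,0.04],
    [0.005,0.001,0.05],
    [0.005,0.001,0.05],
  ],
  roll=[0.8,0.8,0.8,0.8],
)

```text
clock: 10.2
tool_pos: [0.3529, -0.2806, -0.0129]
eef_rot: [-0.002, 0.821, 0.571, -0.0]
ft_force: [0.6, 0.5, 0.0]
finger_gap: 0.0337
grasp_force: 0.0
```

```bash
python3 - <<'E'
from h import *
c=cap('side'); cv2.imwrite('pics/a7.png',cv2.resize(c['img'][210:310,220:330,::-1],None,fx=5.5,fy=5.5,interpolation=2))
E
python3 g.py 354.5,-286.5,-30,69
```

```text
t 10.25 tcp [ 353.6 -281.3  -12.1] phi 69.62 z [-0.002  0.002 -1.   ] gap 34.2 F [-0.2 -0.7 -0.4] gf 0.0 q [-47.3  26.7 116.1   0.   37.4 -26.9]
354.5,-286.5,-30,69 travel [-0.0046  0.0028  0.0179] roll 0.6 q6-> -17.9
```

View pics/a7.png

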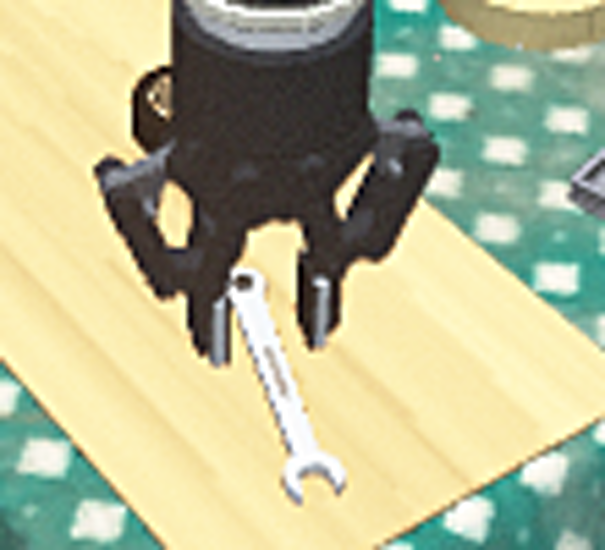

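Request:
play_rows(
  claw=[0.6,0.6,0.6,0.6,1,1,1,1,1,1],
  travel=[
    [-0.0045,0.0025,0.005],
    [-0.0045,0.0025,0.0185],
    [-0.0045,0.0025,0.0185],
    [-0.0045,0.0025,0.0185],
    [-0.0045,0.0025,0.0185],
    [-0.0045,0.0025,0.0185],
    [-0.0045,0.0025,0.0185],
    [-0.0045,0.0025,0.0185],
    [-0.0045,0.0025,0.0185],
    [-0.0045,0.0025,0.0185],
  ],
  roll=[0.6,0.6,0.6,0.6,0.6,0.6,0.6,0.6,0.6,0.6],
)

```text
clock: 11.25
tool_pos: [0.3553, -0.2878, -0.0293]
eef_rot: [0.001, 0.824, 0.566, 0.0]
ft_force: [-1.2, 0.6, 6.5]
finger_gap: 0.0095
grasp_force: 49.0
```

Request:
play_rows(
  claw=[1,1,1,1,1,1],
  travel=[
    [0,0,-0.01],
    [0,0,-0.03],
    [0,0,-0.06],
    [0,0,-0.1],
    [0,0,-0.1],
    [0,0,-0.1],
  ],
  roll=[0,0,0,0,0,0],
)

```text
clock: 11.85
tool_pos: [0.3556, -0.2881, 0.0713]
eef_rot: [0.001, 0.824, 0.566, 0.0]
ft_force: [-1.0, -0.3, -1.3]
finger_gap: 0.01
grasp_force: 49.1
```

```bash
python3 g.py 625.5,-289.3,65,15.1
```

```text
t 11.85 tcp [ 355.6 -288.1   71.3] phi 68.93 z [ 0.002 -0.002 -1.   ] gap 10.0 F [-1.  -0.3 -1.3] gf 49.1 q [-47.7  18.2 111.7   0.   49.9 -26.6]
625.5,-289.3,65,15.1 travel [0.0959 0.2523 0.0068] roll 53.8 q6-> 50.1
```

```bash
python3 - <<'E'
from h import *
c=load('top')
for C in ([(623,72),(697,55),(740,180),(663,202)],[(366,56),(440,65),(416,227),(341,217)]):
    w=np.array([onz(c,100+u/2.5-.3,100+v/2.5-.3,.014)[:2]*1000 for u,v in C]); print(w.mean(0),[np.hypot(*(w[i]-w[i-1])) for i in range(4)],np.degrees(np.arctan2(*((w[1]+w[0]-w[2]-w[3])[::-1]))))
E
```

```text
[ 624.9194576  -292.14303792] [np.float64(158.9614331237216), np.float64(88.3150242344502), np.float64(154.21727728780624), np.float64(91.48169402191117)] 13.60944811224654
[621.17561997  42.43605656] [np.float64(194.0099097613338), np.float64(87.95600676923692), np.float64(194.2035410690713), np.float64(87.2601620742595)] -10.050875279097875
```

Request:
play_rows(
  claw=[1,1,1,1,1,1,1,1,1,1],
  travel=[
    [0.013,0.036,0],
    [0.026,0.072,0],
    [0.039,0.108,0],
    [0.052,0.144,0],
    [0.065,0.18,0],
    [0.078,0.216,0],
    [0.094,0.253,0],
    [0.094,0.253,0],
    [0.094,0.253,0],
    [0.094,0.253,0],
  ],
  roll=[7,14,21,28,35,42,49,54.7,54.7,54.7],
)

```text
clock: 12.85
tool_pos: [0.623, -0.2898, 0.0681]
eef_rot: [-0.001, 0.992, 0.125, -0.002]
ft_force: [1.1, 0.0, -1.6]
finger_gap: 0.0097
grasp_force: 49.2
```

```bash
python3 g.py 625,-291,-33,14
```

```text
t 12.85 tcp [ 623.  -289.8   68.1] phi 14.38 z [-0.004  0.002 -1.   ] gap 9.7 F [ 1.1  0.  -1.6] gf 49.2 q [-30.7  34.4  81.7  -0.   64.2  44.9]
625,-291,-33,14 travel [0.0019 0.0019 0.101 ] roll 0.4 q6-> 51.0
```

Request:
play_rows(
  claw=[1,1,1,1,1,1,1,0.6,0.6,0.6],
  travel=[
    [0.001,0.002,0.04],
    [0.001,0.002,0.075],
    [0.001,0.002,0.09],
    [0.001,0.002,0.098],
    [0.001,0.002,0.102],
    [0.001,0.002,0.102],
    [0.001,0.002,0.102],
    [0.001,0.002,0.102],
    [0.001,0.002,0.102],
    [0.001,0.002,0.102],
  ],
  roll=[0,0,0,0,0,0,0,0,0,0],
)

```text
clock: 13.85
tool_pos: [0.6268, -0.2926, -0.0313]
eef_rot: [0.0, 0.992, 0.124, 0.0]
ft_force: [-1.3, -0.1, 0.4]
finger_gap: 0.0345
grasp_force: 0.0
```

Request:
play_rows(
  claw=[0.6,0.6,0.6,0.4,0.2],
  travel=[
    [0,0,-0.01],
    [0,0,-0.04],
    [0,0,-0.09],
    [0,0,-0.13],
    [0,0,-0.13],
  ],
  roll=[0,0,0,0,0],
)

```text
clock: 14.35
tool_pos: [0.6311, -0.2951, 0.1061]
eef_rot: [0.004, 0.992, 0.124, 0.005]
ft_force: [0.5, -0.9, 0.5]
finger_gap: 0.062
grasp_force: 0.0
```

```bash
python3 g.py 445,40,80,33.5
```

```text
t 14.35 tcp [ 631.1 -295.1  106.1] phi 14.24 z [ 0.011 -0.007 -1.   ] gap 62.0 F [ 0.5 -0.9  0.5] gf 0.0 q [-30.7  32.3  79.4   0.   67.5  45. ]
445,40,80,33.5 travel [-0.0982 -0.3708  0.0218] roll -19.3 q6-> 61.6
```

Request:
play_rows(
  claw=[0.05,0.05,0.05,0.05,0.05,0.05,0.05,0.05,0.05,0.05,0.05,0.05],
  travel=[
    [-0.012,-0.047,0],
    [-0.025,-0.093,0],
    [-0.037,-0.14,0],
    [-0.05,-0.186,0],
    [-0.062,-0.233,0],
    [-0.074,-0.279,0],
    [-0.086,-0.325,0.02],
    [-0.098,-0.371,0.04],
    [-0.098,-0.371,0.045],
    [-0.098,-0.371,0.045],
    [-0.098,-0.371,0.045],
    [-0.098,-0.371,0.045],
  ],
  roll=[-2,-4,-6,-8,-10,-12,-15,-19,-19.3,-19.3,-19.3,-19.3],
)

```text
clock: 15.55
tool_pos: [0.4423, 0.0421, 0.0537]
eef_rot: [0.0, 0.958, 0.288, 0.001]
ft_force: [-0.5, -0.4, 0.4]
finger_gap: 0.081
grasp_force: 0.0
```

```bash
python3 g.py 445,40,-5,33.5;  python3 - <<'E'
from h import *
c=cap('side'); cv2.imwrite('pics/a8.png',cv2.resize(c['img'][110:310,170:390,::-1],None,fx=2.9,fy=2.9,interpolation=2))
E
```

```text
t 15.55 tcp [442.3  42.1  53.7] phi 33.43 z [ 0.003 -0.    -1.   ] gap 81.0 F [-0.5 -0.4  0.4] gf 0.0 q [ -3.5  19.  114.3  -0.   46.6  53.1]
445,40,-5,33.5 travel [0.001  0.0031 0.0588] roll -0.1 q6-> 61.6
```

View pics/a8.png

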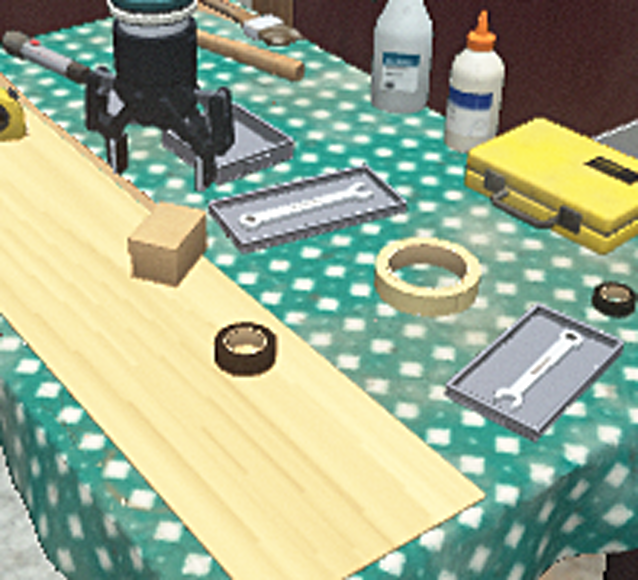

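Request:
play_rows(
  claw=[0.05,0.05,0.05,0.05,0.05,1,1,1,1,1,1,1],
  travel=[
    [0.001,0.003,0.02],
    [0.001,0.003,0.05],
    [0.001,0.003,0.075],
    [0.001,0.003,0.077],
    [0.001,0.003,0.077],
    [0.001,0.003,0.077],
    [0.001,0.003,0.077],
    [0.001,0.003,0.077],
    [0.001,0.003,0.077],
    [0.001,0.003,0.077],
    [0.001,0.003,0.077],
    [0.001,0.003,0.077],
  ],
  roll=[0,0,0,0,0,0,0,0,0,0,0,0],
  grip_force=45,
)

```text
clock: 16.8
tool_pos: [0.4444, 0.0408, -0.0226]
eef_rot: [0.001, 0.957, 0.289, 0.002]
ft_force: [-0.0, -1.9, 5.0]
finger_gap: 0.0495
grasp_force: 46.6
```

Request:
play_rows(
  claw=[1,1,1,1,1,1],
  travel=[
    [0,0,-0.01],
    [0,0,-0.03],
    [0,0,-0.06],
    [0,0,-0.09],
    [0,0,-0.09],
    [0,0,-0.09],
  ],
  roll=[0,0,0,0,0,0],
)

```text
clock: 17.4
tool_pos: [0.4431, 0.0413, 0.0669]
eef_rot: [0.0, 0.957, 0.288, 0.001]
ft_force: [0.1, -0.0, -2.9]
finger_gap: 0.0492
grasp_force: 47.9
```

```bash
python3 - <<'E'
from h import *
c=load('side');P=cloud(c)
t=cap('top');c=cap('side');hsv=cv2.cvtColor(t['img'],cv2.COLOR_RGB2HSV);g=((hsv[...,1]<32)&(hsv[...,2]>95)&(hsv[...,2]<158)).astype(np.uint8)
m=np.zeros_like(g);m[130:182,172:228]=g[130:182,172:228];m=cv2.morphologyEx(m,cv2.MORPH_OPEN,np.ones((9,9)))
k=max(cv2.findContours(m,0,1)[0],key=cv2.contourArea)[:,0]
print('bin floor',cv2.minAreaRect(np.float32([onz(t,u,v,.003)[:2]*1000 for u,v in k])),k.min(0),k.max(0))
# rim points from depth z
P=cloud(t);s=np.s_[125:185,170:230];q=P[s][(P[s][...,2]>.019)&(P[s][...,2]<.03)]
print('rim',len(q),cv2.minAreaRect((q[:,:2]*1000).astype(np.float32)))
E
python3 g.py 627,206,65,0
```

```text
bin floor ((627.9714965820312, 208.10980224609375), (105.78913879394531, 119.2381820678711), 0.0004907462862320244) [180 139] [220 174]
rim 221 ((628.0838623046875, 203.89349365234375), (110.8666763305664, 119.58412170410156), 0.416805624961853)
t 17.5 tcp [441.5  41.3  65.4] phi 33.53 z [-0.002  0.    -1.   ] gap 49.8 F [ 0.6 -0.3 -2.2] gf 47.9 q [ -3.6  17.9 113.5   0.   48.7  52.9]
627,206,65,0 travel [ 2.456e-01 -3.490e-02  1.000e-04] roll 33.5 q6-> 108.2
```

Request:
play_rows(
  claw=[1,1,1,1,1,1,1,1,1],
  travel=[
    [0.04,-0.005,0],
    [0.08,-0.01,0],
    [0.12,-0.016,0],
    [0.16,-0.022,0],
    [0.2,-0.028,0],
    [0.23,-0.032,0],
    [0.245,-0.0335,0],
    [0.245,-0.0335,0],
    [0.245,-0.0335,0],
  ],
  roll=[6,12,18,24,30,33.5,33.5,33.5,33.5],
)

```text
clock: 18.4
tool_pos: [0.6265, 0.204, 0.0639]
eef_rot: [0.0, 1.0, 0.001, -0.002]
ft_force: [-1.1, 0.0, -2.8]
finger_gap: 0.049
grasp_force: 47.6
```

```bash
python3 g.py 628,205,-25,0
```

```text
t 18.4 tcp [626.5 204.   63.9] phi 0.06 z [-0.004 -0.001 -1.   ] gap 49.0 F [-1.1  0.  -2.8] gf 47.6 q [ 12.   32.6  85.9  -0.   61.7 102. ]
628,205,-25,0 travel [ 0.0019 -0.0011  0.0889] roll 0.1 q6-> 108.1
```

Request:
play_rows(
  claw=[1,1,1,1,1,1,1,0.28,0.28,0.28,0.28],
  travel=[
    [0.001,-0.001,0.04],
    [0.001,-0.001,0.07],
    [0.001,-0.001,0.08],
    [0.001,-0.001,0.086],
    [0.001,-0.001,0.09],
    [0.001,-0.001,0.091],
    [0.001,-0.001,0.091],
    [0.001,-0.001,0.091],
    [0.001,-0.001,0.091],
    [0.001,-0.001,0.091],
    [0.001,-0.001,0.091],
  ],
  roll=[0,0,0,0,0,0,0,0,0,0,0],
)

```text
clock: 19.5
tool_pos: [0.6298, 0.2055, -0.0245]
eef_rot: [-0.0, 1.0, 0.0, 0.0]
ft_force: [-0.3, -0.3, -0.6]
finger_gap: 0.0617
grasp_force: 0.0
```

Request:
play_rows(
  claw=[0.28,0.28,0.28,0.28,0.15],
  travel=[
    [0,0,-0.01],
    [0,0,-0.04],
    [0,0,-0.08],
    [0,0,-0.11],
    [0,0,-0.11],
  ],
  roll=[0,0,0,0,0],
)

```text
clock: 20.0
tool_pos: [0.6335, 0.2064, 0.0911]
eef_rot: [-0.001, 1.0, 0.0, 0.005]
ft_force: [0.7, 0.4, 1.0]
finger_gap: 0.072
grasp_force: 0.0
```

```bash
python3 g.py 422,-127.5,60,0
```

```text
t 20.0 tcp [633.5 206.4  91.1] phi 0.03 z [ 0.01   0.002 -1.   ] gap 72.0 F [0.7 0.4 1. ] gf 0.0 q [ 12.1  31.   84.4   0.   64.  102.1]
422,-127.5,60,0 travel [-0.212   0.3338  0.0283] roll 0.0 q6-> 73.2
```

Request:
play_rows(
  claw=[0.05,0.05,0.05,0.05,0.05,0.05,0.05,0.05,0.05,0.05,0.05,0.05],
  travel=[
    [-0.025,0.04,0],
    [-0.05,0.08,0],
    [-0.075,0.12,0],
    [-0.1,0.16,0],
    [-0.125,0.2,0],
    [-0.15,0.24,0],
    [-0.175,0.28,0],
    [-0.2,0.315,0],
    [-0.212,0.334,0.03],
    [-0.212,0.334,0.06],
    [-0.212,0.334,0.06],
    [-0.212,0.334,0.06],
  ],
  roll=[0,0,0,0,0,0,0,0,0,0,0,0],
)

```text
clock: 21.2
tool_pos: [0.417, -0.1283, 0.025]
eef_rot: [-0.001, 1.0, 0.0, -0.001]
ft_force: [-0.1, 0.5, 0.7]
finger_gap: 0.0812
grasp_force: 0.0
```

```bash
python3 g.py 422,-127.5,-30,0;  python3 - <<'E'
from h import *
c=cap('side'); cv2.imwrite('pics/a9.png',cv2.resize(c['img'][110:270,140:340,::-1],None,fx=3.4,fy=3.4,interpolation=2))
E
```

```text
t 21.2 tcp [ 417.  -128.3   25. ] phi 0.02 z [-0.002  0.001 -1.   ] gap 81.2 F [-0.1  0.5  0.7] gf 0.0 q [-26.2  21.7 116.4   0.   42.   63.8]
422,-127.5,-30,0 travel [ 0.0051 -0.0007  0.055 ] roll 0.0 q6-> 73.2
```

View pics/a9.png

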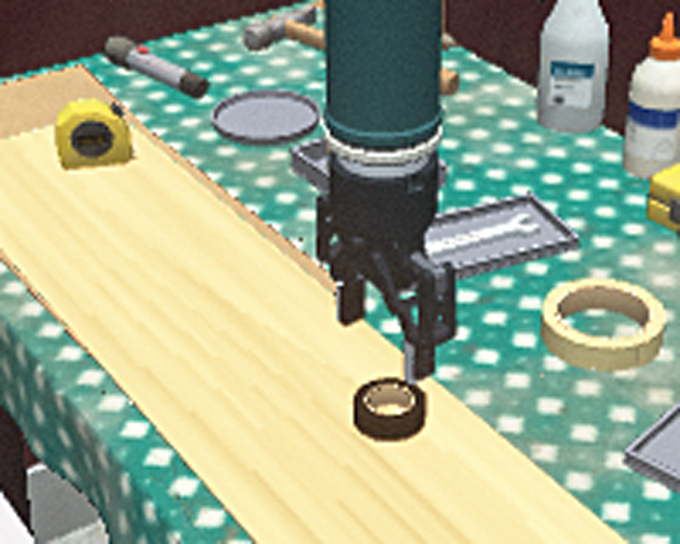

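Request:
play_rows(
  claw=[0.05,0.05,0.05,0.05,0.05,1,1,1,1,1,1,1],
  travel=[
    [0.005,0,0.02],
    [0.005,0,0.045],
    [0.005,0,0.057],
    [0.005,0,0.06],
    [0.005,0,0.06],
    [0.005,0,0.06],
    [0.005,0,0.06],
    [0.005,0,0.06],
    [0.005,0,0.06],
    [0.005,0,0.06],
    [0.005,0,0.06],
    [0.005,0,0.06],
  ],
  roll=[0,0,0,0,0,0,0,0,0,0,0,0],
)

```text
clock: 22.45
tool_pos: [0.4235, -0.129, -0.0337]
eef_rot: [0.0, 1.0, 0.0, 0.001]
ft_force: [-1.3, 1.5, 10.0]
finger_gap: 0.0548
grasp_force: 45.4
```

Request:
play_rows(
  claw=[1,1,1,1,1,1],
  travel=[
    [0,0,-0.01],
    [0,0,-0.03],
    [0,0,-0.06],
    [0,0,-0.1],
    [0,0,-0.12],
    [0,0,-0.12],
  ],
  roll=[0,0,0,0,0,0],
)

```text
clock: 23.05
tool_pos: [0.425, -0.1298, 0.0885]
eef_rot: [0.002, 1.0, 0.0, 0.003]
ft_force: [0.3, 0.8, -0.5]
finger_gap: 0.0544
grasp_force: 48.1
```

```bash
python3 g.py 460,120,85,0 606,371,85,0;  python3 - <<'E'
from h import *
c=cap('side'); cv2.imwrite('pics/b1.png',cv2.resize(c['img'][110:270,140:340,::-1],None,fx=3.4,fy=3.4,interpolation=2))
t=cap('top');P=cloud(t);s=np.s_[135:200,115:180]
hsv=cv2.cvtColor(t['img'],cv2.COLOR_RGB2HSV);g=((hsv[...,1]<32)&(hsv[...,2]>95)&(hsv[...,2]<158)).astype(np.uint8)
m=np.zeros_like(g);m[s]=g[s];m=cv2.morphologyEx(m,cv2.MORPH_OPEN,np.ones((9,9)))
k=max(cv2.findContours(m,0,1)[0],key=cv2.contourArea)[:,0];print('dish',cv2.minEnclosingCircle(np.float32([onz(t,u,v,.008)[:2]*1000 for u,v in k])))
s=np.s_[120:190,165:235];q=P[s][(P[s][...,2]>.042)&(P[s][...,2]<.06)];print('carton in bin',len(q),np.median(q[:,2]) if len(q) else '',cv2.minAreaRect((q[:,:2]*1000).astype(np.float32)) if len(q) else '')
E
```

```text
t 23.05 tcp [ 425.  -129.8   88.5] phi 0.03 z [ 0.006 -0.003 -1.   ] gap 54.4 F [ 0.3  0.8 -0.5] gf 48.1 q [-25.9  15.5 112.5   0.   51.6  64.1]
460,120,85,0 travel [ 0.0351 -0.2498  0.003 ] roll 0.0 q6-> 104.6
606,371,85,0 travel [ 0.1812 -0.5007  0.0032] roll 0.0 q6-> 121.5
dish ((609.38916015625, 374.2527160644531), 61.258270263671875)
carton in bin 487 0.04824122201527281 ((630.7527465820312, 203.9283447265625), (76.712646484375, 51.96549606323242), 0.0775696188211441)
```

View pics/b1.png

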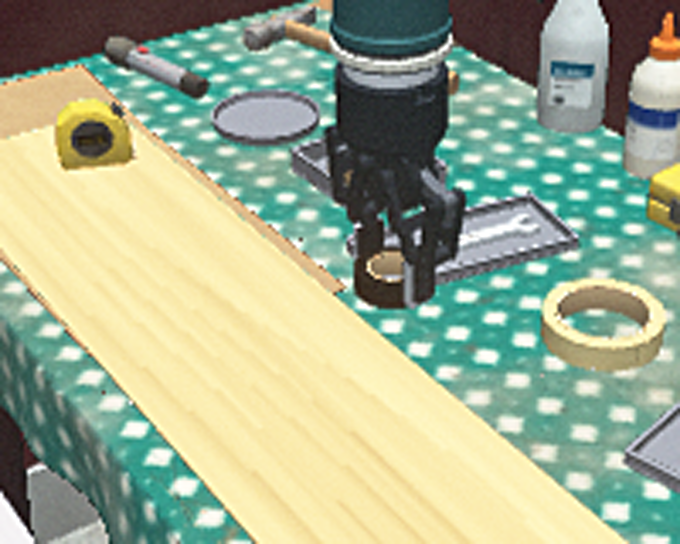

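Request:
play_rows(
  claw=[1,1,1,1,1,1,1,1,1,1,1,1],
  travel=[
    [0.018,-0.045,0],
    [0.034,-0.09,0],
    [0.05,-0.135,0],
    [0.066,-0.18,0],
    [0.082,-0.225,0],
    [0.098,-0.27,0],
    [0.114,-0.315,0],
    [0.13,-0.36,0],
    [0.146,-0.405,0],
    [0.162,-0.45,0],
    [0.182,-0.502,0],
    [0.182,-0.502,0],
  ],
  roll=[0,0,0,0,0,0,0,0,0,0,0,0],
)

```text
clock: 24.35
tool_pos: [0.6051, 0.3788, 0.0827]
eef_rot: [-0.001, 1.0, 0.002, 0.0]
ft_force: [-0.1, -0.1, 0.1]
finger_gap: 0.0547
grasp_force: 48.1
```

Request:
play_rows(
  claw=[1,1],
  travel=[
    [0,0,0],
    [0,0,0],
  ],
  roll=[0,0],
)

```text
clock: 24.55
tool_pos: [0.6027, 0.3719, 0.0831]
eef_rot: [0.001, 1.0, 0.0, -0.002]
ft_force: [0.1, -0.5, 0.4]
finger_gap: 0.054
grasp_force: 48.1
```

```bash
python3 g.py 607,372,-37,0
```

```text
t 24.55 tcp [602.7 371.9  83.1] phi 0.03 z [-0.003 -0.002 -1.   ] gap 54.0 F [ 0.1 -0.5  0.4] gf 48.1 q [ 26.1  35.   77.9  -0.   67.3 116.1]
607,372,-37,0 travel [ 0.0047 -0.0004  0.1201] roll 0.0 q6-> 121.5
```

Request:
play_rows(
  claw=[1,1,1,1,1,1,1,1,0.24,0.24,0.24,0.24],
  travel=[
    [0.005,0,0.04],
    [0.005,0,0.08],
    [0.005,0,0.105],
    [0.005,0,0.113],
    [0.005,0,0.117],
    [0.005,0,0.119],
    [0.005,0,0.12],
    [0.005,0,0.12],
    [0.005,0,0.12],
    [0.005,0,0.12],
    [0.005,0,0.12],
    [0.005,0,0.12],
  ],
  roll=[0,0,0,0,0,0,0,0,0,0,0,0],
)

```text
clock: 25.75
tool_pos: [0.6094, 0.3735, -0.0348]
eef_rot: [-0.0, 1.0, 0.0, 0.0]
ft_force: [-0.5, -0.1, 0.2]
finger_gap: 0.0649
grasp_force: 0.0
```

Request:
play_rows(
  claw=[0.24,0.24,0.24,0.24,0.24,0.24,0.24,0.24,0.24],
  travel=[
    [0,0,-0.01],
    [0,0,-0.04],
    [0,0,-0.09],
    [0,0,-0.13],
    [-0.03,0.05,-0.15],
    [-0.06,0.1,-0.15],
    [-0.09,0.15,-0.15],
    [-0.12,0.2,-0.15],
    [-0.12,0.2,-0.15],
  ],
  roll=[0,0,0,0,0,0,0,0,0],
)

```text
clock: 26.65
tool_pos: [0.4872, 0.1712, 0.1157]
eef_rot: [0.0, 1.0, 0.0, -0.0]
ft_force: [0.4, -0.4, -0.4]
finger_gap: 0.0654
grasp_force: 0.0
```

```bash
python3 - <<'E'
from h import *
t=cap('top');P=cloud(t); cv2.imwrite('pics/b2.png',cv2.resize(t['img'][90:280,80:420,::-1],None,fx=2.3,fy=2.3,interpolation=2))
c=cap('side'); Q=cloud(c)
for n,A in(('top',P),('side',Q)):
    m=(np.hypot(A[...,0]-.607,A[...,1]-.372)<.05)&(A[...,2]>.013)&(A[...,2]<.04); q=A[m]
    print(n,m.sum(),cv2.minEnclosingCircle((q[:,:2]*1000).astype(np.float32)),np.percentile(q[:,2],[50,90]))
print(monitor.read_state()['ft_force'],monitor.read_state()['tool_pos'])
E
```

```text
Traceback (most recent call last):
IndexError: index -1 is out of bounds for axis 0 with size 0
```

View pics/b2.png

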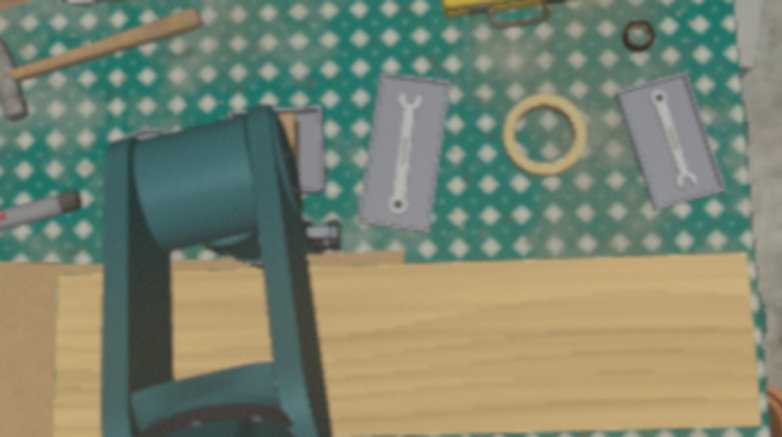

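Both spanners lie inside their trays. The arm hides the dish, so I'll move it clear and check by numbers.

Request:
play_rows(
  claw=[0.24,0.24,0.24,0.24,0.24,0.24,0.24,0.24,0.24,0.24],
  travel=[
    [0,0.045,0],
    [0,0.09,0],
    [0,0.135,0],
    [0,0.18,0],
    [0,0.225,0],
    [0,0.27,0],
    [0,0.315,0],
    [0,0.35,0],
    [0,0.35,0],
    [0,0.35,0],
  ],
  roll=[0,0,0,0,0,0,0,0,0,0],
)

```text
clock: 27.75
tool_pos: [0.4904, -0.1772, 0.1154]
eef_rot: [-0.0, 1.0, -0.001, 0.0]
ft_force: [0.1, 0.1, -0.3]
finger_gap: 0.0652
grasp_force: 0.0
```

```bash
python3 - <<'E'
from h import *
t=cap('top');c=cap('side')
def obj(n,x,y,r,lo,hi,A):
    m=(np.hypot(A[...,0]-x,A[...,1]-y)<r)&(A[...,2]>lo)&(A[...,2]<hi); q=A[m]
    if len(q)<5: print(n,len(q)); return
    w=(q[:,:2]*1000).astype(np.float32); e=cv2.minAreaRect(w)
    a=np.c_[q[:,:2]-q[:,:2].mean(0),np.ones(len(q))]; f=np.linalg.lstsq(a,q[:,2],rcond=None)[0]
    print(n,len(q),np.round(e[0],1),np.round(e[1],1),round(e[2],1),'z',round(np.median(q[:,2])*1000,1),'slope deg',np.round(np.degrees(f[:2]),1))
for A,nm in((cloud(t),'top'),(cloud(c),'side')):
    print(nm)
    obj('tape',.609,.372,.048,.017,.04,A); obj('carton',.63,.204,.06,.042,.06,A)
    obj('measure',.412,.382,.06,.055,.09,A); obj('mask',.636,-.133,.07,.017,.035,A)
S=cv2.cvtColor(t['img'],cv2.COLOR_RGB2HSV); P=cloud(t)
for n,b in(('long',(245,130,270,182)),('short',(359,129,385,177))):
    m=np.zeros((384,512),bool); s=np.s_[b[1]:b[3],b[0]:b[2]]; m[s]=(S[s][...,2]>165)&(S[s][...,1]<45)
    k=max(cv2.findContours(m.astype(np.uint8),0,1)[0],key=cv2.contourArea)[:,0]
    q=P[m];a=np.c_[q[:,:2]-q[:,:2].mean(0),np.ones(len(q))];f=np.linalg.lstsq(a,q[:,2],rcond=None)[0]
    print(n,cv2.minAreaRect(np.float32([onz(t,u,v,.012)[:2]*1000 for u,v in k])),'z',np.median(q[:,2]),'slope',np.degrees(f[:2]))
print(monitor.read_state()['clock'],monitor.read_state()['tool_pos'])
E
```

```text
top
tape 171 [607.7 371.5] [53.8 55.2] 0.7 z 20.7 slope deg [-1.3 -0.1]
carton 484 [630.3 203.9] [51.8 75.6] 89.7 z 48.4 slope deg [-0.   0.8]
measure 290 [413.  382.7] [34.9 65.2] 68.3 z 66.2 slope deg [2.4 5.9]
mask 469 [ 635.9 -133.5] [100.5 101.1] 69.7 z 23.8 slope deg [ 0.1 -0.4]
side
tape 76 [610.2 372.2] [55.2 56.2] 5.8 z 20.6 slope deg [0.4 0.7]
carton 199 [631.8 209.5] [63.2 78.7] 89.4 z 47.8 slope deg [0.6 0.9]
measure 130 [413.1 382.1] [39.7 63.9] 63.0 z 63.9 slope deg [2.9 9.6]
mask 388 [ 635.4 -131.7] [102.6 101.4] 46.4 z 23.4 slope deg [ 0.2 -0. ]
long ((621.0181274414062, 44.133628845214844), (24.370807647705078, 149.67649841308594), 82.42228698730469) z 0.010543104271042658 slope [ -74.60872718 -388.59830938]Traceback (most recent call last):
  File "<stdin>", line 16, in <module>
ValueError: max() iterable argument is empty
```

```bash
python3 -c "
from cell import robot; print(robot.sign_off())"
```

```text
the job is handed in; nothing more can be done
None
```

I handed the job in at about 28 s: both spanners, the carton of nails and the black tape are in their places, moved in the order asked, and the tape measure and masking tape did not move; I checked that the carton and tape lie flat from camera depth, but the spanners only by eye in the pictures because that depth check gave no usable result for them.

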